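# Pack charged vibration sensors into the tray in rail order

## Task

The four wireless vibration sensors on the charging rail are charged: pack them into the transport tray in the same order as they stand on the rail, counting both from the yellow end, so the sensor next to the rail's yellow supply block goes into the compartment at the tray's yellow lug, and so on along the row. Stand each one upright on the floor of its own compartment and let go; they are delicate, so set them down gently, without dropping them or letting one fall over.

Things in the scene. Friction and masses are not known exactly. Their poses are not given: they have to be found in the camera images.
- sensor_blue: Loose wireless vibration sensor with blue cap, 62 mm tall, about 0.14 kg, upright in the dock of its colour. Round steel foot 42 mm wide, 9 mm high; above it the blue cap, a straight cylinder 36 mm wide from 11 to 58 mm up (grip it there). Origin: centre of its underside; z: its axis, up.
- sensor_green: Loose wireless vibration sensor with green cap, 62 mm tall, about 0.14 kg, upright in the dock of its colour. Round steel foot 42 mm wide, 9 mm high; above it the green cap, a straight cylinder 36 mm wide from 11 to 58 mm up (grip it there). Origin: centre of its underside; z: its axis, up.
- sensor_white: Loose wireless vibration sensor with white cap, 62 mm tall, about 0.14 kg, upright in the dock of its colour. Round steel foot 42 mm wide, 9 mm high; above it the white cap, a straight cylinder 36 mm wide from 11 to 58 mm up (grip it there). Origin: centre of its underside; z: its axis, up.
- sensor_orange: Loose wireless vibration sensor with orange cap, 62 mm tall, about 0.14 kg, upright in the dock of its colour. Round steel foot 42 mm wide, 9 mm high; above it the orange cap, a straight cylinder 36 mm wide from 11 to 58 mm up (grip it there). Origin: centre of its underside; z: its axis, up.
- dock_blue: Fixed grey charging dock with blue side stripes, on the rail; the blue sensor stands in it at the start. 62 (x) by 58 (y) by 20 mm high. A round recess 50 mm wide, 8 mm deep in its top holds the sensor's foot loosely; it lifts straight out. Origin: centre of its underside; axes as the rail's.
- dock_green: Fixed grey charging dock with green side stripes, on the rail; the green sensor stands in it at the start. 62 (x) by 58 (y) by 20 mm high. A round recess 50 mm wide, 8 mm deep in its top holds the sensor's foot loosely; it lifts straight out. Origin: centre of its underside; axes as the rail's.
- dock_white: Fixed grey charging dock with white side stripes, on the rail; the white sensor stands in it at the start. 62 (x) by 58 (y) by 20 mm high. A round recess 50 mm wide, 8 mm deep in its top holds the sensor's foot loosely; it lifts straight out. Origin: centre of its underside; axes as the rail's.
- dock_orange: Fixed grey charging dock with orange side stripes, on the rail; the orange sensor stands in it at the start. 62 (x) by 58 (y) by 20 mm high. A round recess 50 mm wide, 8 mm deep in its top holds the sensor's foot loosely; it lifts straight out. Origin: centre of its underside; axes as the rail's.
- rail: Fixed aluminium bar, 66 (x) by 250 (y) by 12 mm high, any place and yaw; four docks in a row on it at y = +93, +31, -31, -93 mm, in any order. Yellow-topped supply block 34 mm high at the +y end (y = 125 to 167), thin black cap at -y. Origin: centre of underside, on the table. Dock tops 32, sensor tops 86 mm above the table; caps 26 mm apart: grip across the row.
- tray: Fixed black tray, 72 (x) by 260 (y) by 24 mm high, any place and yaw; 4 mm walls and floor, cross walls make four compartments in a row, 64 (x) by 60 mm (y) inside, centred at y = +96, +32, -32, -96 mm. A flat 20 mm lug at each end, level with the rim: yellow at +y, black at -y. Origin: centre of underside, on the table.
There are look-alikes about, which are no part of the job. There is more than one size of the sensor_green; the job needs the smallest.

How it is judged:
By the outcome, as a careful person would: the job done as asked, in the order asked, and still so for the second after the job is handed in, with the robot touching nothing.
It also fails if it takes over 115 s, if anything falls off the work surface, if the arm or the gripper's body presses on something with over 40 N, if the wrist force passes 120 N, or if a joint passes its speed limit or range.

## Robot

A 6-joint arm with a two-finger parallel gripper is mounted at the origin on the work surface. World frame = base frame: x ahead of the robot, y to its left, z up, the work surface at z = 0. Lengths are in mm, angles in rad, forces in N, time in s.
With the tool pointing down it reaches from about 300 to 775 mm from the base axis. Payload 14.6 kg.
Tool frame: the origin (TCP) lies on the centre line of the jaws, within the pads' length; the fingertips stand 19 mm ahead of it and the grasp point (between the pads) is the TCP (bot.tip_reach is the distance from the TCP to the fingertips, in mm); y points along the fingers, x is the direction in which the jaws open and shut, and the axes are right-handed (so a half turn about y gives the same grasp; the last joint's range is limited). The gripper opens to 85 mm and grips with 20 to 120 N. Pads are 22 mm wide; open, the fingers measure 114 mm over their backs; the gripper's body (76 mm by 85 mm) begins 54 mm behind the grasp point. The pads swing forward as they close: fully open they stand 13 mm farther back than shut.
Start: joints at [1.256, 0.3, 1.521, -0, 1.321, -0.067], TCP at [134.897, 533.191, 250.281] pointing down, gripper open.
Joint ranges: [-3.03, 3.03], [-0.79, 2.21], [0.23, 2.52], [-1.04, 4.18], [0, 3.07], [-2.55, 2.55]. Speed limits (rad/s): [2.22, 2.22, 2.57, 3.14, 3.14, 3.14].

## Interface

Orientations are given as a unit quaternion [w, x, y, z].
In Python, from rig import bot gives the robot as it stands. Calls block until the motion is done:
- bot.move_to(position, orientation): joint-space move of the TCP to a pose.
- bot.servo_line(position, attitude=None, speed=150, until_force=None): straight line of the TCP; attitude=None keeps the orientation; speed is the mean speed in mm/s. With until_force (N) it stops when the force on the tool has changed by that much, and returns True; else False.
- bot.move_joints(angles): joint-space move.
- bot.move_gripper(opening, grip_force=None): finger opening in mm; grip_force is the grip in N (None keeps the last); returns when the fingers have stopped.
- bot.dwell(seconds).
- bot.ik(position, orientation): joint angles nearest the present ones, or None.
- bot.read_state(): the state.
- bot.read_camera(name): name is "scene" or "top" or "wrist"; returns a dict with "image" (420x560x3 uint8, blue, green, red), "depth" (420x560 float32, mm along the optical axis (not along the pixel's ray), 0 where there is no reading), "fovy" (degrees; the focal length in pixels is half the picture's height over the tangent of half this angle, whatever the lens; pixels are square), "cx", "cy" (the principal point, pixels), "k1" (the pictures are not rectified: a ray, as slopes to the right and down, at radius r is drawn at 1 + k1 r^2 times it, then the intrinsics apply), "eye" and "attitude" of the camera in the world; the wrist camera has in their place "mount" (4x4, takes a point from camera to tool coordinates, whose origin is the TCP and whose axes are the tool frame's). Camera axes: x right, y down, z forward; pixel columns grow to the right and rows downward; lengths in mm; the calibration is good to about 2 mm. A picture is of the moment at which its call begins: read the wrist's pose just before it.
A pose or a line that the arm cannot do raises bot.MotionError and nothing moves.
- bot.finish_job(): hands the job in, once; it reports no verdict.
The state is a dict: "clock": time; "joint_positions": joint angles; "qvel": joint speeds; "effort": joint torques, N m; "ee_pos": TCP position; "tool_rot": TCP orientation; "ft_force": force on the tool from outside, world axes, zero at the start; "moment": the same for the moment, N m; "grip_width": finger opening in mm.
Only numpy, scipy, OpenCV 4.12 (cv2) and the standard library are available. Lean on these libraries where they do the work, as an engineer would, in place of code of your own. Each camera call takes 0.05 s, during which the arm holds its last target. There are 200 camera calls.

## Working session

There is one attempt and no reset: what is moved stays moved. The work goes in short steps, each a Python script; the robot and the scene stay as the last script left them, time stands still between calls to the robot, and variables do not carry over. Pictures are saved under pics/ and viewed, about 12 in all and at most 16, crops included, and the job is handed in when it is done.

```bash
mkdir -p pics; ls; cat > h.py <<'E'
import numpy as np, cv2
from rig import bot
from scipy.spatial.transform import Rotation as R
def rot(q): return R.from_quat([q[1],q[2],q[3],q[0]]).as_matrix()
def pts(c,T=None):
    """world point per pixel (HxWx3), nan where no depth"""
    h,w=c['depth'].shape; f=h/2/np.tan(np.radians(c['fovy'])/2)
    u,v=np.meshgrid(np.arange(w),np.arange(h))
    K=np.array([[f,0,c['cx']],[0,f,c['cy']],[0,0,1]],float)
    p=cv2.undistortPoints(np.stack([u,v],-1).reshape(-1,1,2).astype(float),K,np.array([c['k1'],0,0,0],float)).reshape(h,w,2)
    d=np.where(c['depth']>0,c['depth'],np.nan)
    P=np.dstack([p[...,0]*d,p[...,1]*d,d])
    if T is None:
        A=np.array(c['attitude'],float); A=A if A.shape==(3,3) else rot(A)
        return P@A.T+np.array(c['eye'])
    return P@T[:3,:3].T+T[:3,3]
def wrist():
    s=bot.read_state(); c=bot.read_camera('wrist')
    T=np.eye(4); T[:3,:3]=rot(s['tool_rot']); T[:3,3]=s['ee_pos']
    return c,pts(c,T@np.array(c['mount']))
E
python3 - <<'E'
from h import *
import pickle
for n in ('top','scene'):
    c=bot.read_camera(n); cv2.imwrite(f'pics/{n}0.png',c['image']); pickle.dump(c,open(n+'.pkl','wb'))
    print(n,{k:c[k] for k in c if k not in('image','depth')})
print(bot.read_state())
E
```

```text
pics
top {'fovy': 57.69781087844683, 'cx': 283.4520929637677, 'cy': 208.0293090925578, 'k1': 0.005915547222332475, 'eye': array([446.65066336, -29.71411222, 881.42510127]), 'attitude': array([ 0.01596484, -0.70436952,  0.70955062, -0.01210887])}
scene {'fovy': 44.41617879681059, 'cx': 273.53780508761986, 'cy': 205.07053413108454, 'k1': 0.03900156090245763, 'eye': array([1401.92192417, -282.31730614,  898.84311236]), 'attitude': array([-0.33054717,  0.72311522,  0.55504655, -0.24447142])}
{'clock': 0.1, 'joint_positions': array([ 1.25637883e+00,  3.00433708e-01,  1.52147866e+00,  3.48382105e-07,
        1.32071825e+00, -6.65970090e-02]), 'qvel': array([ 3.53784244e-04, -2.49448441e-03, -1.12944232e-03, -4.11933575e-04,
        2.27576030e-05,  3.24944478e-04]), 'effort': array([ 4.70158520e-04, -5.44390547e+01, -3.62366116e+01, -8.61162243e-05,
        3.10029049e-03,  4.64727964e-05]), 'ee_pos': array([134.85639934, 533.02720759, 249.78514707]), 'tool_rot': array([-0.55775756,  0.55816868,  0.43406569, -0.43467368]), 'ft_force': array([-0.57079675, -0.4115151 ,  0.19087549]), 'moment': array([ 0.00643595, -0.01072918,  0.01190273]), 'grip_width': 85.49927893444035}
```

View pics/top0.png

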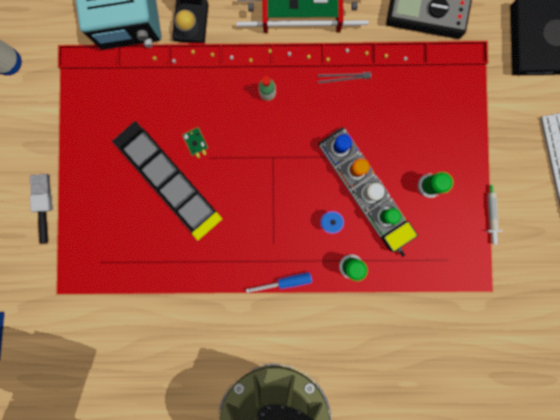

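View pics/scene0.png

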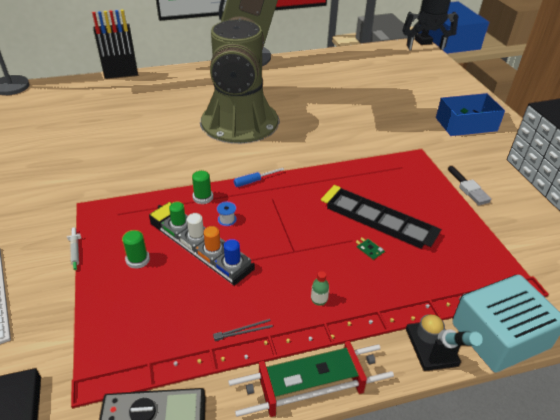

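Top view: the rail runs from the yellow block (400,236) to its black end (333,133), carrying green (390,216), white (375,191), orange (360,168) and blue (342,144). The tray's yellow lug is at (207,226) and its black end at (127,131). Candidates for green are the docked one (390,216) and two larger free-standing ones (440,183) and (354,267). There is also a blue spool (332,222), which is not a sensor. Next I'll measure heights and widths.

```bash
cat > fit.py <<'E'
from h import *
import pickle
c=pickle.load(open('top.pkl','rb')); P=pts(c); im=c['image']; hsv=cv2.cvtColor(im,cv2.COLOR_BGR2HSV)
H,S,V=[hsv[...,i].astype(int) for i in range(3)]; Z=P[...,2]
print('table z',np.nanmedian(Z[200:280,230:300]))
for n,(u,v) in dict(green=(390,216),white=(375,191),orange=(360,168),blue=(342,144),bigR=(440,183),bigL=(354,267),spool=(332,222)).items():
    w=np.zeros(Z.shape,bool); w[v-22:v+22,u-22:u+22]=1
    z0=np.nanmedian(Z[v-3:v+4,u-3:u+4])
    m=(w&(abs(Z-z0)<5)).astype(np.uint8); _,l=cv2.connectedComponents(m); m=l==l[v,u]
    q=P[m]; print(n,'z',z0.round(1),'c',((q.max(0)+q.min(0))/2)[:2].round(1),'mean',q.mean(0)[:2].round(1),'size',(q.max(0)-q.min(0))[:2].round(1), 'eqdia',(2*np.sqrt(m.sum()/np.pi)*np.median(c['depth'][m])/(210/np.tan(np.radians(c['fovy']/2)))).round(1))
ye=(H>22)&(H<35)&(S>150)&(V>120)
for n,(u0,u1,v0,v1) in dict(tray=(100,235,110,250),rail=(300,425,120,262)).items():
    w=np.zeros(Z.shape,bool); w[v0:v1,u0:u1]=1
    q=P[w&ye]; y=q.mean(0)
    notred=~(((H<12)|(H>168))&(S>120))
    m=w&notred&(Z>(15 if n=='tray' else -9))&(Z<(33 if n=='tray' else 120))
    m=m.astype(np.uint8); _,l,st,_=cv2.connectedComponentsWithStats(m); k=1+st[1:,4].argmax(); m=l==k
    rc=cv2.minAreaRect(P[m][:,:2].astype(np.float32)); print(n,'yellow',y.round(1),'rect',rc,'npx',m.sum(),'z',np.nanmedian(Z[m]))
E
python3 fit.py
python3 -c "
import cv2;i=cv2.imread('pics/top0.png')[120:290,300:470];cv2.imwrite('pics/c1.png',cv2.resize(i,None,fx=3.5,fy=3.5,interpolation=2))"
```

```text
table z 0.634956817828197
green z 86.5 c [ 460.  -254.3] mean [ 459.2 -252.9] size [33.5 33.8] eqdia 34.2
white z 86.6 c [ 511.6 -218.8] mean [ 511.5 -218.1] size [31.7 31.8] eqdia 34.1
orange z 85.9 c [ 563.7 -188.9] mean [ 563.9 -188.2] size [33.9 34.1] eqdia 34.6
blue z 86.1 c [ 616.7 -152.2] mean [ 615.6 -152.3] size [34.9 33.8] eqdia 34.4
bigR z 80.5 c [ 531.2 -360.4] mean [ 530.7 -359.2] size [46.7 42.9] eqdia 43.8
bigL z 79.7 c [ 346.3 -177.9] mean [ 347.1 -177.1] size [44.  44.1] eqdia 44.0
spool z 40.0 c [ 447.4 -133.1] mean [ 447.6 -133. ] size [46.3 46.6] eqdia 48.0
tray yellow [nan nan nan] rect ((546.0534057617188, 239.16647338867188), (297.4481201171875, 72.19820404052734), 41.03849792480469) npx 1152 z 23.244190100574883
rail yellow [nan nan nan] rect ((517.0570068359375, -221.94480895996094), (313.4588928222656, 77.04171752929688), 33.26112747192383) npx 4098 z 33.030884378098165
```

View pics/c1.png

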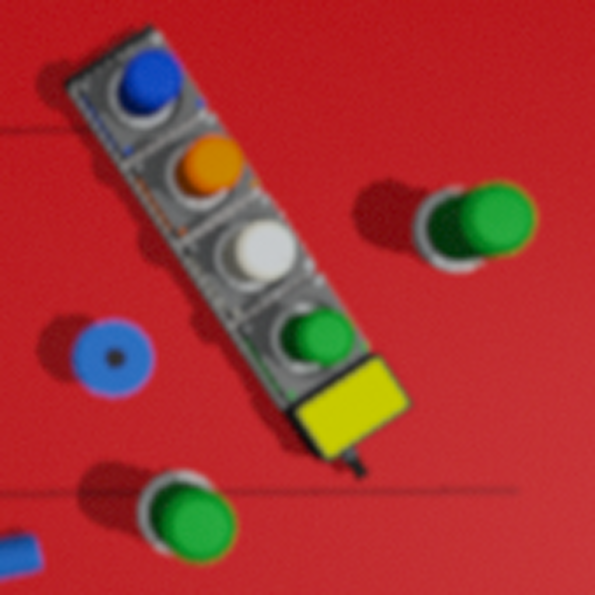

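The docked green cap measures about 34–36 mm across against 44 mm for the free ones, so it is the smallest and the one to pack. Order from yellow: green, white, orange, blue. I'll check both rows with the wrist camera before grasping.

```bash
cat >> h.py <<'E'
def quat(ang):
    """tool down, jaws opening along world heading ang"""
    x=np.array([np.cos(ang),np.sin(ang),0]); y=np.array([0,0,-1.]); q=R.from_matrix(np.c_[x,y,np.cross(x,y)]).as_quat()
    return np.r_[q[3],q[:3]]
def qbest(p,ang):
    """of the two equal grasps, the one with the smaller last joint move"""
    o=[(np.abs(np.array(j)-bot.read_state()['joint_positions']).max(),q) for q in (quat(ang),quat(ang+np.pi)) if (j:=bot.ik(p,q)) is not None]
    return min(o,key=lambda t:t[0])[1]
RA=np.radians(32.8)+np.pi/2; TA=np.radians(41.04)+np.pi/2
E
python3 - <<'E'
from h import *
import pickle
print(rot(bot.read_state()['tool_rot']).round(2))
for n,p,a in (('tray',[546,239,330],TA),('rail',[540,-203,330],RA)):
    bot.move_to(p,qbest(p,a)); bot.dwell(.3)
    c,P=wrist(); cv2.imwrite(f'pics/w_{n}.png',c['image']); pickle.dump((c,P),open(f'w_{n}.pkl','wb'))
    s=bot.read_state(); print(n,s['clock'],s['ee_pos'].round(1),s['joint_positions'].round(2),P[210,280])
E
python3 -c "
import cv2,numpy as np
cv2.imwrite('pics/w.png',cv2.resize(np.hstack([cv2.imread('pics/w_tray.png'),cv2.imread('pics/w_rail.png')]),None,fx=.71,fy=.71))"
```

```text
[[ 0.25 -0.   -0.97]
 [ 0.97 -0.    0.25]
 [-0.   -1.    0.  ]]
tray 2.3083 [545.9 239.3 330. ] [ 0.35  0.36  1.26 -0.    1.52  1.21] [500.68922204 201.62453248   5.54714676]
rail 4.2833 [ 540.1 -202.7  330. ] [-0.42  0.32  1.32  0.    1.51  0.58] [ 510.35607019 -220.58165117   86.03097097]
```

View pics/w.png

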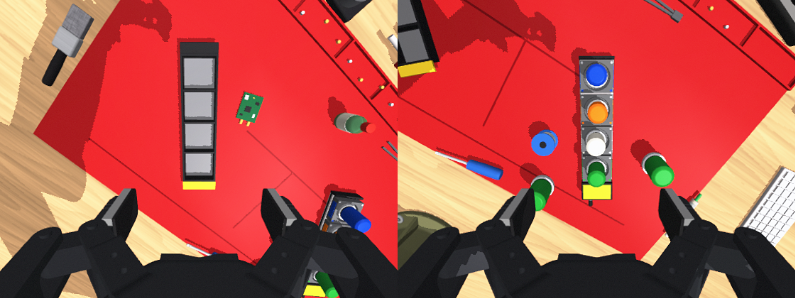

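The wrist views show the tray upright at left-centre, with the yellow lug at (200,185) and compartments up to (200,70). The rail shows blue, orange, white, green from top to bottom, with the yellow block at (597,190). Jaw headings line up with both rows. Next: fit poses from the wrist data.

```bash
python3 - <<'E'
from h import *
import pickle
c,P=pickle.load(open('w_tray.pkl','rb')); hsv=cv2.cvtColor(c['image'],cv2.COLOR_BGR2HSV).astype(int); Z=P[...,2]
d=np.hypot(P[...,0]-546,P[...,1]-239)
m=(d<170)&(Z>17)&(Z<32)&~(((hsv[...,0]<12)|(hsv[...,0]>168))&(hsv[...,1]>120))
_,l,st,_=cv2.connectedComponentsWithStats(m.astype(np.uint8)); m=l==1+st[1:,4].argmax()
print('tray rim',cv2.minAreaRect(P[m][:,:2].astype(np.float32)),m.sum(),np.median(Z[m]))
y=m&(hsv[...,0]>22)&(hsv[...,0]<35)&(hsv[...,1]>120); print('yellow lug',P[y].mean(0))
u=np.array([np.cos(TA-np.pi/2),np.sin(TA-np.pi/2)]); 
f=(d<140)&(Z>0.)&(Z<12)&(hsv[...,1]<60)&(hsv[...,2]>80)
n,l,st,_=cv2.connectedComponentsWithStats(f.astype(np.uint8))
for k in range(1,n):
    if st[k,4]>300: q=P[l==k][:,:2]; print('floor',q.mean(0).round(1),cv2.minAreaRect(q.astype(np.float32)),np.median(Z[l==k]))
c,P=pickle.load(open('w_rail.pkl','rb')); Z=P[...,2]
for n,g in dict(green=(460,-254.3),white=(511.6,-218.8),orange=(563.7,-188.9),blue=(616.7,-152.2)).items():
    m=(np.hypot(P[...,0]-g[0],P[...,1]-g[1])<30)&(Z>82)
    q=P[m]; print(n,cv2.minEnclosingCircle(q[:,:2].astype(np.float32)),q.mean(0).round(1),m.sum())
E
```

```text
tray rim ((547.4168701171875, 241.8839111328125), (299.5545349121094, 71.52163696289062), 41.21778869628906) 3128 24.277365892829636
yellow lug [441.6622725  150.84333121  24.53811955]
floor [620.3 305.4] ((620.1480102539062, 305.09149169921875), (55.11032485961914, 60.878700256347656), 41.0058708190918) 4.776120603936391
floor [571.8 263.1] ((570.962890625, 262.6539306640625), (55.429351806640625, 61.19099426269531), 41.03114700317383) 4.898284594512518
floor [523.3 221.5] ((522.887451171875, 221.12014770507812), (54.19076919555664, 61.165409088134766), 40.521583557128906) 4.8349804096775415
floor [474.1 178.6] ((473.7080078125, 178.32960510253906), (52.53321075439453, 61.15269088745117), 40.997474670410156) 4.921761587076617
green ((460.2648010253906, -252.84078979492188), 17.77625846862793) [ 461.2 -252.    85.6] 476
white ((512.7052612304688, -217.84852600097656), 17.631914138793945) [ 513.3 -217.1   85.6] 553
orange ((556.263427734375, -193.72402954101562), 28.63083839416504) [ 553.8 -195.3  386.2] 15194
blue ((617.6677856445312, -151.7869415283203), 17.69930648803711) [ 617.6 -151.9   85.5] 734
```

```bash
cat >> h.py <<'E'
S=dict(green=(460.4,-253.2),white=(512.4,-218.0),orange=(564.4,-187.8),blue=(617.4,-152.0))
u=np.array([np.cos(np.radians(41.1)),np.sin(np.radians(41.1))])
C={n:np.array([547.2,241.8])+k*u for n,k in zip(S,(-96,-32,32,96))}
def say(t): s=bot.read_state(); print(t,'t',round(s['clock'],1),s['ee_pos'].round(1),'F',np.round(s['ft_force'],1),'w',round(s['grip_width'],1))
def pick(n):
    a=[*S[n],170]; q=qbest(a,RA)
    bot.move_to(a,q); bot.move_gripper(75)
    bot.servo_line([*S[n],69],speed=100,until_force=15); say('down')
    bot.move_gripper(20,35); say('gripped')
    bot.servo_line([*S[n],80],speed=30); bot.servo_line(a,speed=150); say('lifted '+n)
def place(n):
    p=C[n]; a=[*p,170]; q=qbest(a,TA)
    bot.move_to(a,q); bot.servo_line([*p,56],speed=120); bot.dwell(.2); say('over')
    print('touch',bot.servo_line([*p,46.5],speed=12,until_force=3)); say('set')
    bot.move_gripper(60); bot.dwell(.2); bot.servo_line([*p,80],speed=50); bot.servo_line(a,speed=150); say('placed '+n)
E
python3 - <<'E'
from h import *
pick('green'); c,P=wrist(); a=c['image']
place('green'); c,P=wrist()
cv2.imwrite('pics/g.png',cv2.resize(np.hstack([a,c['image']]),None,fx=.71,fy=.71))
E
```

```text
down t 6.5 [ 460.7 -253.4   69.6] F [ 0.5  1.1 -0.5] w 74.9
gripped t 6.9 [ 460.5 -253.3   69.5] F [-2.2  1.   5.7] w 34.6
lifted green t 8.2 [ 460.  -253.   169.1] F [-1.2 -0.2 -1.5] w 34.8
over t 11.1 [475.1 178.8  56.5] F [ 0.2 -0.9 -1.5] w 35.0
touch True
set t 11.7 [474.8 178.7  49.5] F [-0.9 -0.2  8. ] w 34.9
placed green t 13.8 [474.4 178.6 169. ] F [-0.3 -0.5 -0.3] w 60.0
```

View pics/g.png

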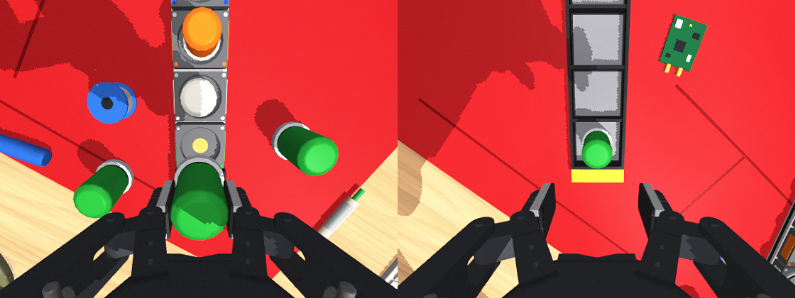

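Left: the green sensor is held and its dock at (200,145) is empty. Right: it stands upright in the yellow-lug compartment (597,148). On to the remaining three.

```bash
python3 - <<'E'
from h import *
for n in ('white','orange','blue'):
    pick(n)
    if bot.read_state()['grip_width']<30: print('MISSED',n); break
    place(n)
bot.move_to([400,0,300],qbest([400,0,300],TA)); bot.dwell(.3)
c=bot.read_camera('top'); cv2.imwrite('pics/end.png',c['image']); P=pts(c); Z=P[...,2]
for n,p in C.items():
    m=(np.hypot(P[...,0]-p[0],P[...,1]-p[1])<32)&(Z>58)&(Z<74); q=P[m]
    print(n,p.round(1),cv2.minEnclosingCircle(q[:,:2].astype(np.float32)),np.median(Z[m]),np.median(c['image'][m],0))
cv2.imwrite('pics/end_c.png',cv2.resize(c['image'][80:300,90:470],None,fx=2,fy=2))
say('end')
E
```

```text
down t 16.8 [ 512.7 -218.2   69.6] F [-0.8 -0.3  0.1] w 74.7
gripped t 17.2 [ 512.6 -218.1   69.4] F [-0.4 -0.3  5.7] w 35.0
lifted white t 18.5 [ 512.  -217.8  169. ] F [ 0.6  0.5 -1.8] w 34.7
over t 21.4 [523.3 220.8  56.6] F [-0.  -0.5 -0.6] w 34.9
touch True
set t 22.0 [523.1 220.8  49.4] F [-1.  -0.9  5.7] w 34.7
placed white t 24.1 [522.7 220.6 169. ] F [ 0.1  0.2 -0.1] w 60.0
down t 27.0 [ 564.7 -187.9   69.7] F [0.3 0.8 0.2] w 75.0
gripped t 27.5 [ 564.6 -187.8   69.5] F [-1.5 -0.2  5.7] w 35.1
lifted orange t 28.7 [ 564.  -187.6  169. ] F [ 0.2  0.3 -3.4] w 34.8
over t 31.7 [571.6 262.9  56.7] F [ 0.8  0.  -1.4] w 34.9
touch True
set t 32.3 [571.3 262.8  49.5] F [-1.1 -0.5  4.9] w 34.9
placed orange t 34.4 [570.9 262.7 168.8] F [-0.3 -0.1 -0.8] w 60.0
down t 37.4 [ 617.8 -152.1   69.8] F [-0.6 -0.4  0.2] w 75.1
gripped t 37.8 [ 617.6 -152.1   69.5] F [-1.  -1.   4.9] w 35.2
lifted blue t 39.1 [ 617.  -151.8  168.9] F [-0.8  0.6 -1.5] w 34.8
over t 42.0 [619.8 305.   56.7] F [ 0.2  1.  -1.6] w 34.9
touch True
set t 42.6 [619.5 304.9  49.5] F [-0.2 -0.9  5.5] w 35.0
placed blue t 44.7 [619.2 304.7 168.7] F [ 0.5 -0.3 -0.3] w 60.1
green [474.9 178.7] ((473.93145751953125, 177.30490112304688), 17.754045486450195) 64.93498560317687 [ 34. 114.  13.]
white [523.1 220.8] ((521.9721069335938, 219.11566162109375), 17.80593490600586) 64.72323763242105 [209. 210. 207.]
orange [571.3 262.8] ((571.342041015625, 260.5682067871094), 18.660757064819336) 64.8758394071566 [  0.  123.  209.5]
blue [619.5 304.9] ((620.333984375, 302.8471984863281), 18.031265258789062) 65.03253040074469 [190.5  71.   12. ]
end t 46.5 [4.001e+02 1.000e-01 2.998e+02] F [ 0.2  0.7 -0.4] w 60.1
```

View pics/end_c.png

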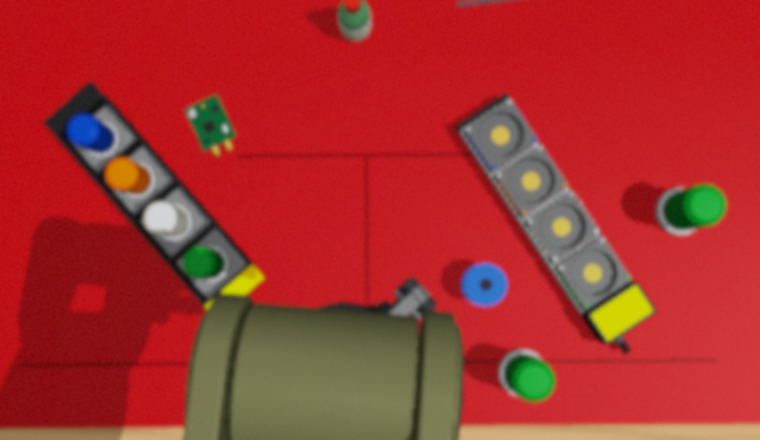

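All four sensors stand upright in the tray. From the yellow lug they read green (205,262), white (162,218), orange (122,174) and blue (85,130), with tops about 66 mm above the table and near the compartment centres. The docks are empty and the look-alikes have not moved.

```bash
python3 -c "
from h import *
bot.finish_job(); say('done')"
```

```text
the job is handed in; nothing more can be done
the job is handed in; nothing more can be done
```

The four sensors are packed in the transport tray in the rail's order, counting from the yellow lug: green, white, orange, blue. I handed the job in at about 46.5 s on the robot's clock, well under the 115 s limit.

- **Choice of green:** I took the green sensor from its dock, because its cap measured about 35 mm across. The two larger green look-alikes, about 44 mm, were left alone.
- **Setting down:** Each sensor was lowered slowly until contact, reading 5–8 N at touch, and then released.
- **Last check (top camera):** All four stand upright within about 2.5 mm of their compartment centres, and their tops read about 65 mm, against 66 mm expected. The docks are empty and the gripper is clear of everything.
- **Failed or odd readings:** No check failed on the final state. Earlier, the wrist camera's fit of the orange sensor was spoiled by the gripper being in view. I used the top camera's position for it, nudged towards its neighbours, and the grasp was normal.

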